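Stand the binding jig plate in its locked rack slot

TASK

Put the binding jig plate away for the season: pull the rack's black locking knob fully out until it clicks, take the plate out of its sloping rest along the slope and stand it on edge, window side down and upright, in the slot behind the knob, lowering it gently until you feel it reach the bottom (do not drop it or ram it). Let it go, then push the knob fully home so that its steel bolt passes through the plate's window and locks it in; leave everything else on the bench where it is.

Things in the scene. Friction and masses are not known exactly. Their poses are not given: they have to be found in the camera images.
- plate_mid (a point): Centre of the loose white plastic binding jig plate (130 g), 8 mm thick (its x), 120 wide (y), 110 high (z). Window 60 mm wide, 44 high, 12 to 56 mm above the lower edge; solid above it. At the start it leans in the rest, z axis (up the plate) 30 degrees from vertical. The top half is clear of the rest on both faces: grip there, fingers along the plate.
- rest: Fixed plywood sloping rest on the table, base 120 x 140 x 12 mm, origin under its middle. The plate's top leans to its -x; y runs along the plate's width. A back board lies under the plate up to 56 mm from its lower edge, which sits on a ledge 45 mm above the table behind two end posts 28 mm high that stop it from tipping forward: draw the plate out upwards along its own plane.
- rack: Fixed plywood rack 105 x 130 mm, 65 high; three slots along its y, open at the ends and top. Origin on the table under the middle of the first slot, next to the knob; x points from the knob across the slots. The front face is at x = -19.5 mm. Second slot at x = 34 mm: stays empty. Third at x = 68 mm holds a clear scraper, top 91 mm above the table.
- slot_mouth (a point): Middle of the first slot at the rack's top (65 mm above the table), axes as the rack's. The slot is 11 mm wide, its mouth rounded by 4 mm. Its bottom is a cork foot that has been set somewhere from 8 to 32 mm above the table and gives 2 mm under 8 N; it is not measured and has to be felt.
- knob (a point): Centre of the black round pull knob, 24 mm across, 22 long, 54 mm above the table, 35 mm before the rack's front face when home, 65 when out. Its 10 mm steel bolt runs along the rack's x and, when home, bars the first slot 54 mm above the table. It slides along the rack's -x when pulled; pinch it from above across the rack's y.
- bolt (a joint): How far the knob is pulled out, m: 0 home (slot barred), 0.030 fully out (slot free), with stops at both. Detented: a spring holds it at either end and snaps it to the nearer one; it takes about 8 N to start it from either end and the middle of the travel is the turning point.
- scraper: Clear plastic scraper 5 x 110 x 85 mm standing in the rack's third slot; origin in the middle of its lower edge. Leave alone.
- iron: Small black waxing iron, aluminium sole 130 x 75 mm, 108 mm high, origin under its middle. Leave alone.
- tin: Round aluminium wax tin, 66 mm across, 28 mm high, origin under its middle. Leave alone.
- screwdriver: Steel screwdriver 180 mm long lying on the table. Leave alone.
- thermometer: Flat orange snow thermometer 120 x 22 x 8 mm with a 70 mm steel probe, lying on the table. Leave alone.
- brush: Block brush 120 x 55 x 40 mm, origin under its middle. Leave alone.
Things that resemble listed ones, but are neither listed nor needed, are in the scene too. Of the things shaped like the part that bears plate_mid, the white one is meant.

How it is judged:
By the outcome, as a careful person would: the job done as asked, in the order asked, and still so for the second after the job is handed in, with the robot touching nothing.
It also fails if it takes over 64 s, if anything falls off the work surface, if the arm or the gripper's body presses on something with over 40 N, if the wrist force passes 120 N, or if a joint passes its speed limit or range.

ROBOT

A 6-joint arm with a two-finger parallel gripper is mounted at the origin on the work surface. World frame = base frame: x ahead of the robot, y to its left, z up, the work surface at z = 0. Lengths are in m, angles in rad, forces in N, time in s.
With the tool pointing down it reaches from about 0.25 to 0.725 m from the base axis. Payload 4 kg.
Tool frame: the origin (TCP) lies midway between the tips of the shut fingers; the grasp point (between the pads) lies 19 mm behind it; z points along the fingers, y is the line along which they close (so a half turn about z gives the same grasp; the last joint's range is limited). The gripper opens to 85 mm and grips with 20 to 120 N. Pads are 22 mm wide; open, the fingers measure 114 mm over their backs; the gripper's body (76 mm by 85 mm) begins 54 mm behind the grasp point. The pads swing forward as they close: fully open they stand 13 mm farther back than shut.
Start: joints at [-1.17, 0.241, 0.005, 1.335, 0, 1.571], TCP at [0.195, -0.46, 0.231] pointing down, gripper open.
Joint ranges: [-2.72, 2.72], [-1.05, 1.87], [-1.09, 1.28], [-1.99, 2.15], [-1.42, 1.44], [-3.14, 3.14]. Speed limits (rad/s): [2.79, 2.79, 3.14, 3.14, 3.14, 3.14].

INTERFACE

Orientations are given as a unit quaternion [x, y, z, w].
In Python, from workcell import bot gives the robot as it stands.
- The arm moves only by the tool move_arm, never from a script. Its argument "motion" is a list of rows, each an object of numbers: "x", "y", "z": the shift along the tool's x, y, z in cm; "yaw": the turn about the tool's z in degrees. A call has 1 to 20 rows; each row is the pose to reach, as a shift and turn from the pose commanded when the call began, along the tool's axes at that moment; what a row does not reach only later rows make up. A row lasts 1/8 s, in which the tool goes at most 62.5 mm and 10.7 degrees, less where a joint would pass 70% of its speed; a pose out of reach is approached as far as the arm can. A call with a gripper value outside its range is refused whole. "gripper" is the opening, from -1 (shut) to 1 (fully open), set as the call begins (left out, the last holds). The fingers move at their own pace and stop on an object; the grip force is fixed at half the most. Time passes only in rows, so rows that repeat a pose let the fingers close. It gives the time, the measured TCP pose, the force, the opening and the grip force at its end, in the units of the state.
- bot.get_obs(): the state, without advancing time (a new reading comes with each control period).
- bot.camera(name): name is "scene" or "side" or "wrist"; returns the picture (420x560x3 uint8, blue, green, red); there is no depth.
- bot.camera_model(name): a dict with "K" (3x3 intrinsics, pixels), "dist" ([k1, k2, p1, p2, k3] as OpenCV has them; the pictures are not rectified), "world_from_camera" (4x4, takes a point from camera to world coordinates). Camera axes: x right, y down, z forward; pixel columns grow to the right and rows downward; lengths in m; the calibration is good to about 2 mm. A picture is of the moment at which its call begins: read the wrist's pose just before it. camera_model takes no time and is no camera call; for the wrist camera it gives the pose at the moment of the call.
- bot.job_done(): hands the job in; it is judged then, once.
Trained networks look in the newest picture that a camera, given by its name, has taken for a name from the list of things; names that differ only in an ending like _2 or _b are one class to them, and where a whole thing is asked for, a point or a joint stands for the part that bears it (a point fixed in the world has none). Each returns a list of dicts, best first, with "score" (0 to 1); they miss things now and then, are a little off and sometimes report something else, mostly with a low value. They report only what shows in the picture. A call takes as long as a camera call. They do not tell look-alikes from the thing itself.
- bot.cut_out(camera, name): "mask" (420x560 bool, what is visible of it) and "centre" ([row, column] in pixels, amid what is visible of it).
The state is a dict: "clock": time; "joint_pos": joint angles; "joint_vel": joint speeds; "tau": joint torques, N m; "eef_pos": TCP position; "tool_rot": TCP orientation; "ft_force": force on the tool from outside, world axes, zero at the start; "ft_torque": the same for the moment, N m; "grip_width": finger opening in m; "grasp_force": force on a finger pad.
Only numpy, scipy, OpenCV 4.12 (cv2) and the standard library are available. Lean on these libraries where they do the work, as an engineer would, in place of code of your own. Each camera call takes 0.05 s, during which the arm holds its last target. There are 200 camera calls.

## Working session

There is one attempt and no reset: what is moved stays moved. The work goes in short steps, Python scripts to look and compute and a tool call to move; the robot and the scene stay as the last step left them, time stands still between calls to the robot, and variables do not carry over. Pictures are saved under pics/ and viewed, at most 10 in all, crops included, and the job is handed in when it is done.

Besides the shell and the picture viewer there is one more tool, called after ">>>" by a JSON object that holds its "method" and its "body", one argument or row to a line. move_arm: Moves the arm, as the interface text tells. Its arguments: {"type":"object","properties":{"motion":{"type":"array"},"gripper":{"type":"number"}},"required":["motion"]}

```bash
ls; mkdir -p pics; python3 - <<'E'
from workcell import bot
import cv2,numpy as np
o=bot.get_obs();print({k:np.round(v,3).tolist() for k,v in o.items()})
a=bot.camera("scene");b=bot.camera("side")
cv2.imwrite("pics/scene.png",a);cv2.imwrite("pics/side.png",b)
for c in("scene","side","wrist"):
    m=bot.camera_model(c);print(c,np.round(m["K"],1).tolist(),np.round(m["dist"],3).tolist(),np.round(m["world_from_camera"],3).tolist())
for c in("scene","side"):
  for n in("plate_mid","rest","rack","knob","scraper"):
    for r in bot.cut_out(c,n):print(c,n,round(r["score"],2),np.round(r["centre"]).tolist(),int(r["mask"].sum()))
E
```

```text
pics
{'clock': 0.0, 'joint_pos': [-1.17, 0.241, 0.004, 1.335, 0.0, 1.571], 'joint_vel': [0.0, -0.001, -0.001, 0.001, -0.001, 0.001], 'tau': [0.001, -37.232, 25.241, 0.017, -0.0, -0.0], 'eef_pos': [0.195, -0.46, 0.23], 'tool_rot': [0.98, 0.199, -0.0, -0.001], 'ft_force': [0.469, -0.112, -0.007], 'ft_torque': [0.016, -0.027, 0.011], 'grasp_force': 0.0, 'grip_width': 0.086}
scene [[383.1, 0.0, 282.7], [0.0, 383.1, 211.7], [0.0, 0.0, 1.0]] [-0.075, 0.0, 0.0, 0.0, 0.0] [[0.27, 0.733, -0.625, 1.285], [0.963, -0.219, 0.16, -0.291], [-0.02, -0.645, -0.764, 0.981], [0.0, 0.0, 0.0, 1.0]]
side [[405.4, 0.0, 273.0], [0.0, 405.4, 206.9], [0.0, 0.0, 1.0]] [-0.012, 0.0, 0.0, 0.0, 0.0] [[-0.99, -0.107, 0.094, 0.435], [-0.142, 0.707, -0.692, 0.735], [0.008, -0.699, -0.715, 0.939], [0.0, 0.0, 0.0, 1.0]]
wrist [[329.0, 0.0, 284.7], [0.0, 329.0, 210.3], [0.0, 0.0, 1.0]] [0.02, 0.0, 0.0, 0.0, 0.0] [[0.392, -0.879, -0.271, 0.263], [-0.92, -0.375, -0.114, -0.431], [-0.002, 0.294, -0.956, 0.374], [0.0, 0.0, 0.0, 1.0]]
scene plate_mid 0.98 [228.0, 255.0] 1093
scene plate_mid 0.66 [216.0, 173.0] 851
scene plate_mid 0.63 [272.0, 195.0] 1133
scene plate_mid 0.22 [181.0, 223.0] 618
scene rest 0.57 [252.0, 258.0] 1242
scene rack 0.6 [233.0, 372.0] 1647
scene rack 0.27 [228.0, 254.0] 1098
scene rack 0.27 [180.0, 220.0] 570
scene scraper 0.86 [236.0, 382.0] 315
side plate_mid 0.91 [158.0, 323.0] 618
side plate_mid 0.74 [158.0, 260.0] 452
side plate_mid 0.59 [177.0, 260.0] 439
side plate_mid 0.23 [332.0, 352.0] 504
side rest 0.67 [201.0, 258.0] 1098
side rack 0.58 [281.0, 214.0] 2269
side knob 0.69 [284.0, 238.0] 117
side scraper 0.58 [267.0, 197.0] 245
side scraper 0.17 [284.0, 209.0] 2248
```

View pics/scene.png

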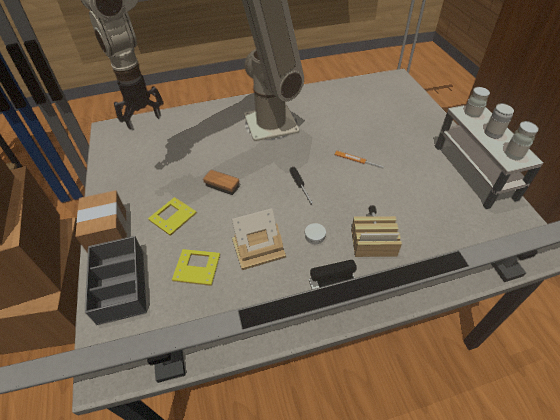

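View pics/side.png

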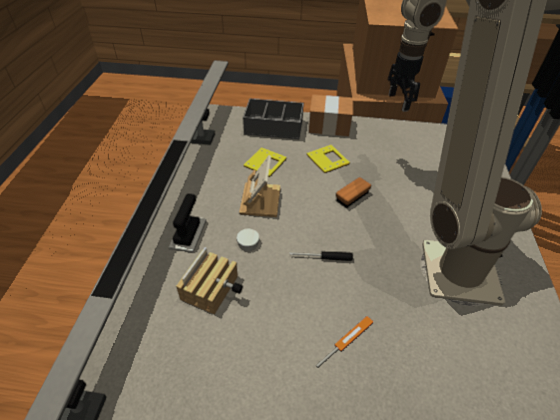

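The scene shows the white plate leaning in the rest at about (row 232, col 256) and the rack at (238, 376). The knob is on the rack's robot side at (210, 372). In the side view these are at (185, 262), (280, 212) and (288, 238).

Candidates for the plate:
- White, in the rest, at scene (228, 255).
- Yellow, flat on the table, at (216, 173).
- Yellow, flat on the table, at (272, 195).

I choose the white one in the rest. For the knob, the only candidate is the black one at (210, 372). I'll check both in one crop.

```bash
cat > h.py <<'E'
from workcell import bot
import cv2,numpy as np
def ray(m,p):  # p=(row,col)
    u=cv2.undistortPoints(np.array([[[p[1],p[0]]]],float),m["K"],np.array(m["dist"]))[0,0]
    T=np.array(m["world_from_camera"]);return T[:3,3],T[:3,:3]@np.array([u[0],u[1],1])
def at_z(m,p,z):
    o,d=ray(m,p);return o+d*(z-o[2])/d[2]
def tri(rs):  # least-squares meeting point of rays
    A=0;b=0
    for o,d in rs:
        d=d/np.linalg.norm(d);P=np.eye(3)-np.outer(d,d);A=A+P;b=b+P@o
    return np.linalg.solve(A,b)
def proj(m,X):
    T=np.linalg.inv(np.array(m["world_from_camera"]))
    q,_=cv2.projectPoints(np.atleast_2d(np.array(X,float)),cv2.Rodrigues(T[:3,:3])[0],T[:3,3],np.array(m["K"]),np.array(m["dist"]))
    return q[:,0,::-1]
E
python3 - <<'E'
from h import *
a=cv2.imread("pics/scene.png");b=cv2.imread("pics/side.png")
ca=cv2.resize(a[190:280,215:415],None,fx=4,fy=4,interpolation=cv2.INTER_CUBIC)[:,:800]
cb=cv2.resize(b[140:320,160:300],None,fx=3,fy=3)
cv2.imwrite("pics/crop.png",ca[:360])
s=bot.camera_model("scene");d=bot.camera_model("side")
print("knob",at_z(s,(210,372),.054),at_z(d,(288,238),.054))
print("rack top mid",at_z(s,(235,377),.065),at_z(d,(276,208),.065))
print("plate mid",at_z(s,(232,256),.09),tri([ray(s,(232,256)),ray(d,(185,261))]))
E
```

```text
knob [0.60159878 0.17661486 0.054     ] [0.59768529 0.17838462 0.054     ]
rack top mid [0.70369076 0.1450283  0.065     ] [0.67948503 0.1612021  0.065     ]
plate mid [ 0.60903444 -0.19990658  0.09      ] [ 0.59779399 -0.19677184  0.07173927]
```

View pics/crop.png

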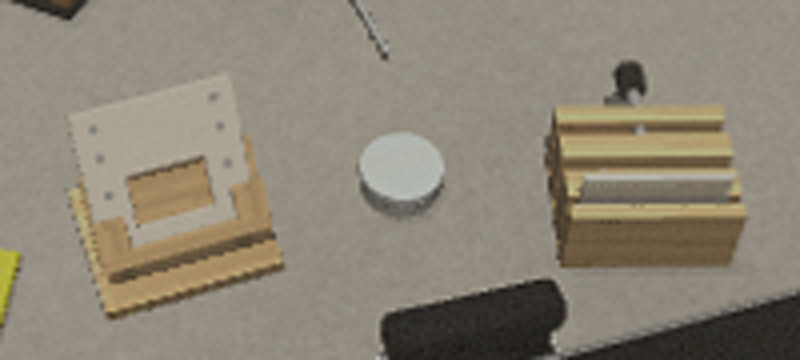

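The crop confirms it. The white plate, with its window low, leans toward the robot in the rest at crop (160, 160). The knob is at crop (78, 630), which is scene (209, 372). I'll go over the knob next.

>>> {"method": "move_arm", "body": {
  "motion": [
    {"x": 58,"y": -46,"z": 0,"yaw": 39},
    {"x": 58,"y": -46,"z": 0,"yaw": 39},
    {"x": 58,"y": -46,"z": 0,"yaw": 39},
    {"x": 58,"y": -46,"z": 0,"yaw": 39},
    {"x": 58,"y": -46,"z": 0,"yaw": 39},
    {"x": 58,"y": -46,"z": 0,"yaw": 39},
    {"x": 58,"y": -46,"z": 0,"yaw": 39},
    {"x": 58,"y": -46,"z": 0,"yaw": 39},
    {"x": 58,"y": -46,"z": 0,"yaw": 39},
    {"x": 58,"y": -46,"z": 0,"yaw": 39},
    {"x": 58,"y": -46,"z": 0,"yaw": 39},
    {"x": 58,"y": -46,"z": 0,"yaw": 39},
    {"x": 58,"y": -46,"z": 0,"yaw": 39},
    {"x": 58,"y": -46,"z": 0,"yaw": 39},
    {"x": 58,"y": -46,"z": 0,"yaw": 39},
    {"x": 58,"y": -46,"z": 0,"yaw": 39}
  ]
}}

```text
clock: 2.6
eef_pos: [0.4835, -0.0803, 0.2314]
tool_rot: [0.995, -0.097, 0.001, -0.025]
ft_force: [0.1, -0.0, 0.1]
grip_width: 0.0854
grasp_force: 0.0
```

```bash
cat >> h.py <<'E'
from scipy.spatial.transform import Rotation as Ro
def pose():
    o=bot.get_obs();R=Ro.from_quat(o["tool_rot"]).as_matrix();return np.array(o["eef_pos"]),R,o
def shift(target,yaw_deg):  # world TCP target, world heading of tool x -> tool cm, yaw
    p,R,o=pose();d=R.T@(np.array(target)-p)*100
    h=np.degrees(np.arctan2(R[1,0],R[0,0]));print("shift cm",np.round(d,2),"yaw",round((h-yaw_deg+180)%360-180,2),"heading",round(h,2))
def st():
    p,R,o=pose();print("t",round(o["clock"],2),"p",np.round(p,4),"F",np.round(o["ft_force"],1),"w",round(float(o["grip_width"]),4),"gf",round(float(o["grasp_force"]),1),"q6",np.round(o["joint_pos"],2))
E
python3 - <<'E'
from h import *
st();print(pose()[1].round(3))
m=bot.camera_model("wrist");a=bot.camera("wrist");cv2.imwrite("pics/w1.png",a);np.save("w1.npy",m,allow_pickle=True)
for n in("knob","rack","scraper"):
    for r in bot.cut_out("wrist",n):print(n,round(r["score"],2),np.round(r["centre"]).tolist(),int(r["mask"].sum()),at_z(m,r["centre"],.054).round(4))
print(at_z(m,(0,0),.054),proj(m,[[.6,.177,.054],[.652,.162,.065]]))
E
```

```text
t 2.6 p [ 0.4835 -0.0803  0.2314] F [ 0.1 -0.   0.1] w 0.0854 gf 0.0 q6 [-0.2   0.22 -0.02  1.33  0.05  3.14]
[[ 0.981 -0.193  0.007]
 [-0.193 -0.98   0.049]
 [-0.002 -0.05  -0.999]]
knob 0.78 [113.0, 6.0] 859 [0.6034 0.178  0.054 ]
knob 0.41 [68.0, 204.0] 3950 [ 0.6056 -0.0207  0.054 ]
rack 0.85 [46.0, 45.0] 9283 [0.6507 0.1166 0.054 ]
[0.69158631 0.14003693 0.054     ] [[116.48143713   8.4477949 ]
 [ 52.71234284 -13.16181373]]
```

View pics/w1.png

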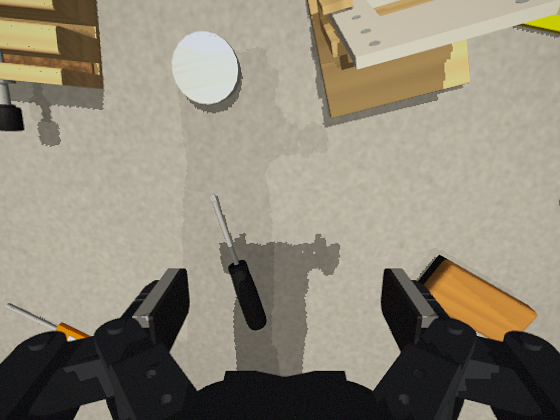

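This shot came out off-target. Joint 6 is at its 3.14 limit, so the arm stopped short and the tool tilted about 3°. The knob is at about (117, 8) at the left edge, the tin at (67, 205), and the plate and rest at the top right (40, 420). I'll use the half-turned heading instead.

>>> {"method": "move_arm", "body": {
  "motion": [
    {"yaw": -90},
    {"yaw": -90},
    {"yaw": -90},
    {"yaw": -90},
    {"yaw": -90},
    {"yaw": -90},
    {"yaw": -90},
    {"yaw": -90},
    {"yaw": -90},
    {"yaw": -90}
  ]
}}

```text
invalid input at $.motion[0]: expected keys x, y, z, yaw
```

```bash
python3 - <<'E'
from h import *
st();print(pose()[1].round(3));shift([.54,.19,.23],164)
E
```

```text
t 2.8 p [ 0.4833 -0.0802  0.2314] F [0. 0. 0.] w 0.0852 gf 0.0 q6 [-0.2   0.22 -0.02  1.33  0.05  3.14]
[[ 0.981 -0.193  0.007]
 [-0.193 -0.98   0.049]
 [-0.002 -0.05  -0.999]]
shift cm [  0.35 -27.57   1.51] yaw -175.13 heading -11.13
```

>>> {"method": "move_arm", "body": {
  "motion": [
    {"x": 0,"y": 0,"z": 0,"yaw": -90},
    {"x": 0,"y": 0,"z": 0,"yaw": -90},
    {"x": 0,"y": 0,"z": 0,"yaw": -90},
    {"x": 0,"y": 0,"z": 0,"yaw": -90},
    {"x": 0,"y": 0,"z": 0,"yaw": -90},
    {"x": 0,"y": 0,"z": 0,"yaw": -90},
    {"x": 0,"y": 0,"z": 0,"yaw": -90},
    {"x": 0,"y": 0,"z": 0,"yaw": -90},
    {"x": 0,"y": 0,"z": 0,"yaw": -90}
  ]
}}

```text
clock: 3.92
eef_pos: [0.4831, -0.0802, 0.2315]
tool_rot: [0.771, 0.636, 0.019, -0.017]
ft_force: [0.3, 0.2, -0.0]
grip_width: 0.0853
grasp_force: 0.0
```

```bash
python3 - <<'E'
from h import *
st();print(pose()[1].round(3));shift([.54,.19,.23],164)
E
```

```text
t 3.92 p [ 0.4831 -0.0802  0.2315] F [ 0.3  0.2 -0. ] w 0.0853 gf 0.0 q6 [-0.2   0.22 -0.02  1.33  0.05  1.57]
[[ 0.19   0.982  0.008]
 [ 0.981 -0.19   0.049]
 [ 0.05  -0.002 -0.999]]
shift cm [27.57  0.44  1.52] yaw -84.97 heading 79.03
```

The fix works, but the roughly 3° sideways tilt stays. It lies along y, in the plane of the plate, so it does no harm. I'll move to a view over the knob and rack.

```bash
python3 - <<'E'
from h import *
shift([.565,.187,.25],164)
E
```

```text
shift cm [27.85  2.95 -0.47] yaw -84.97 heading 79.03
```

>>> {"method": "move_arm", "body": {
  "motion": [
    {"x": 5,"y": 0.5,"z": -0.5,"yaw": -10},
    {"x": 10,"y": 1,"z": -0.5,"yaw": -20},
    {"x": 15,"y": 1.5,"z": -0.5,"yaw": -30},
    {"x": 20,"y": 2,"z": -0.5,"yaw": -40},
    {"x": 25,"y": 2.5,"z": -0.5,"yaw": -50},
    {"x": 27.9,"y": 3,"z": -0.5,"yaw": -60},
    {"x": 27.9,"y": 3,"z": -0.5,"yaw": -70},
    {"x": 27.9,"y": 3,"z": -0.5,"yaw": -80},
    {"x": 27.9,"y": 3,"z": -0.5,"yaw": -85},
    {"x": 27.9,"y": 3,"z": -0.5,"yaw": -85},
    {"x": 27.9,"y": 3,"z": -0.5,"yaw": -85}
  ]
}}

```text
clock: 5.3
eef_pos: [0.5665, 0.187, 0.2502]
tool_rot: [0.141, 0.99, 0.025, 0.0]
ft_force: [-0.7, 0.0, -0.6]
grip_width: 0.0857
grasp_force: 0.0
```

```bash
python3 - <<'E'
from h import *
st();print(pose()[1].round(3))
m=bot.camera_model("wrist");a=bot.camera("wrist");cv2.imwrite("pics/w2.png",a);np.save("w2.npy",m,allow_pickle=True)
for n in("knob","rack","scraper"):
    for r in bot.cut_out("wrist",n):print(n,round(r["score"],2),np.round(r["centre"]).tolist(),int(r["mask"].sum()),at_z(m,r["centre"],.054).round(4))
E
```

```text
t 5.3 p [0.5665 0.187  0.2502] F [-0.7  0.  -0.6] w 0.0857 gf 0.0 q6 [0.3  0.41 0.3  1.43 0.04 0.58]
[[-0.96   0.279  0.008]
 [ 0.279  0.959  0.049]
 [ 0.007  0.049 -0.999]]
knob 0.69 [222.0, 277.0] 704 [0.6058 0.1768 0.054 ]
rack 0.58 [272.0, 275.0] 10700 [0.6628 0.1575 0.054 ]
scraper 0.56 [330.0, 278.0] 1926 [0.7376 0.1394 0.054 ]
scraper 0.4 [322.0, 11.0] 201 [ 0.6307 -0.1439  0.054 ]
```

View pics/w2.png

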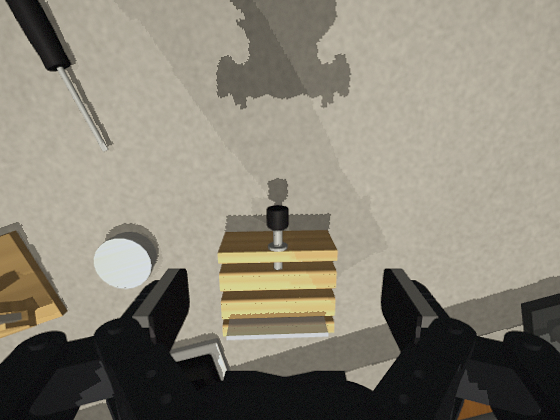

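The wrist view shows the knob at (217, 277), the bolt shaft down to (245, 278), and the bolt crossing the first slot at (268, 277). The wall-top strips are level at rows 257, 282 and 307, so the heading of about 164° is nearly right. I'll measure the edges precisely.

```bash
python3 - <<'E'
from h import *
a=cv2.imread("pics/w2.png");m=np.load("w2.npy",allow_pickle=True).item()
g=cv2.GaussianBlur(a,(0,0),1).astype(float).sum(2)/3
for c in(228,245,262,295,310,326):
    p=g[:,c-4:c+5].mean(1)[225:345];d=np.diff(p)
    pk=[(i+225.5,round(d[i])) for i in range(1,len(d)-1) if abs(d[i])>6 and abs(d[i])>=abs(d[i-1]) and abs(d[i])>abs(d[i+1])]
    print(c,pk)
# left and right ends of top wall strips, rows 257, 282
for r in(257,282,307):
    p=g[r-2:r+3].mean(0);d=np.diff(p)
    print("row",r,[(i+.5,round(d[i])) for i in range(205,350) if abs(d[i])>10 and abs(d[i])>=abs(d[i-1]) and abs(d[i])>abs(d[i+1])])
for X in[(205,277),(229,277)]:print(X,at_z(m,X,.054),at_z(m,X,.066))
# knob extents
p=g[210:225].mean(0);d=np.diff(p);print([(i+.5,round(d[i])) for i in range(255,300) if abs(d[i])>10])
E
```

```text
228 [(231.5, -16), (252.5, 41), (262.5, -39), (272.5, 31), (290.5, -43), (300.5, 32), (313.5, -6), (318.5, -32), (324.5, 20), (335.5, 20), (339.5, -9)]
245 [(231.5, -14), (251.5, 39), (262.5, -46), (272.5, 32), (290.5, -45), (299.5, 32), (313.5, -21), (317.5, -16), (324.5, 9), (334.5, 30), (339.5, -12)]
262 [(230.5, -16), (251.5, 40), (262.5, -42), (272.5, 32), (289.5, -41), (299.5, 32), (313.5, -20), (317.5, -17), (323.5, 9), (334.5, 31), (338.5, -13)]
295 [(230.5, -10), (250.5, 38), (261.5, -45), (271.5, 32), (288.5, -39), (298.5, 31), (312.5, -19), (316.5, -17), (322.5, 9), (333.5, 29), (337.5, -13)]
310 [(229.5, -11), (250.5, 38), (261.5, -37), (271.5, 29), (288.5, -47), (297.5, 31), (311.5, -18), (315.5, -16), (322.5, 9), (332.5, 34), (336.5, -14)]
326 [(230.5, -8), (249.5, 36), (260.5, -42), (270.5, 29), (288.5, -36), (297.5, 31), (311.5, -7), (315.5, -38), (321.5, 22), (332.5, 19), (338.5, -17)]
row 257 []
row 282 []
row 307 []
(205, 277) [0.58692104 0.18229561 0.054     ] [0.58357101 0.18295216 0.066     ]
(229, 277) [0.61317035 0.1745209  0.054     ] [0.6088938  0.17545187 0.066     ]
[(264.5, -14), (265.5, -32), (266.5, -33), (267.5, -16), (286.5, 11), (287.5, 30), (288.5, 33), (289.5, 16)]
```

```bash
python3 - <<'E'
from h import *
a=cv2.imread("pics/w2.png");m=np.load("w2.npy",allow_pickle=True).item()
cols=[228,245,262,295,310,326]
F=[252.5,251.5,251.5,250.5,250.5,249.5];A=[262.5,262.5,262.5,261.5,261.5,260.5];B=[272.5,272.5,272.5,271.5,271.5,270.5];C=[290.5,290.5,289.5,288.5,288.5,288.5];D=[300.5,299.5,299.5,298.5,297.5,297.5]
L={}
for n,r in zip("FABCD",(F,A,B,C,D)):
    P=np.array([at_z(m,(rr,c),.065)[:2] for rr,c in zip(r,cols)]);u,s,v=np.linalg.svd(P-P.mean(0));d=v[0]*np.sign(v[0][1])
    L[n]=P.mean(0);print(n,P.mean(0).round(4),"heading of rack x",round(np.degrees(np.arctan2(d[1],d[0]))-90,2))
h=np.radians(-16);h=np.radians(-15.5)
ex=np.array([np.cos(h),np.sin(h)]);ey=np.array([-ex[1],ex[0]])
k=at_z(m,(217,277.3),.056)[:2]
for n in L:print(n,"along rack x from F",round(1000*(L[n]-L["F"])@ex,1))
print("knob",k,"from F",1000*(k-L["F"])@ex)
# rack ends from mask
r=bot.cut_out("wrist","rack")[0]["mask"]
for row in(257,282):
    c=np.where(r[row])[0];e=[at_z(m,(row,x),.065)[:2] for x in(c.min(),c.max())];print(row,c.min(),c.max(),"y ends rel knob",[round(1000*(q-k)@ey,1) for q in e])
E
```

```text
F [0.6338 0.1691] heading of rack x -15.73
A [0.6461 0.1654] heading of rack x -16.24
B [0.6577 0.162 ] heading of rack x -16.34
C [0.6786 0.1559] heading of rack x -16.22
D [0.6902 0.1524] heading of rack x -15.89
F along rack x from F 0.0
A along rack x from F 12.9
B along rack x from F 25.0
C along rack x from F 46.7
D along rack x from F 58.8
knob [0.59936167 0.17889239] from F -35.80887417157268
257 218 337 y ends rel knob [np.float64(-64.9), np.float64(64.7)]
282 219 335 y ends rel knob [np.float64(-65.9), np.float64(63.5)]
```

The fit is consistent: the knob is 35.8 mm from the front face and the rack's x heading is −16.1°. The slot mouth is about (0.652, 0.164). Next I go down to pinch the knob.

```bash
python3 - <<'E'
from h import *
shift([.5994,.1789,.10],163.9);shift([.5994,.1789,.037],163.9)
E
```

```text
shift cm [-3.47 -0.61 14.99] yaw -0.06 heading 163.84
shift cm [-3.51 -0.92 21.28] yaw -0.06 heading 163.84
```

>>> {"method": "move_arm", "body": {
  "motion": [
    {"x": -3.5,"y": -0.4,"z": 5,"yaw": 0},
    {"x": -3.5,"y": -0.5,"z": 10,"yaw": 0},
    {"x": -3.5,"y": -0.6,"z": 15,"yaw": 0},
    {"x": -3.5,"y": -0.75,"z": 18,"yaw": 0},
    {"x": -3.5,"y": -0.85,"z": 20,"yaw": 0},
    {"x": -3.5,"y": -0.9,"z": 21.3,"yaw": 0},
    {"x": -3.5,"y": -0.9,"z": 21.3,"yaw": 0},
    {"x": -3.5,"y": -0.9,"z": 21.3,"yaw": 0}
  ]
}}

```text
clock: 6.55
eef_pos: [0.6002, 0.1795, 0.0379]
tool_rot: [0.14, 0.99, 0.025, 0.001]
ft_force: [0.1, 0.1, 0.4]
grip_width: 0.0855
grasp_force: 0.0
```

>>> {"method": "move_arm", "body": {
  "motion": [
    {"x": 0,"y": 0,"z": 0,"yaw": 0},
    {"x": 0,"y": 0,"z": 0,"yaw": 0},
    {"x": 0,"y": 0,"z": 0,"yaw": 0},
    {"x": 0,"y": 0,"z": 0,"yaw": 0},
    {"x": 0,"y": 0,"z": 0,"yaw": 0},
    {"x": 0,"y": 0,"z": 0,"yaw": 0}
  ],
  "gripper": -1
}}

```text
clock: 7.3
eef_pos: [0.5996, 0.1798, 0.0374]
tool_rot: [0.14, 0.99, 0.026, 0.001]
ft_force: [-0.3, 2.9, 3.8]
grip_width: 0.0222
grasp_force: 58.7
```

>>> {"method": "move_arm", "body": {
  "motion": [
    {"x": 0.5,"y": 0,"z": 0,"yaw": 0},
    {"x": 1,"y": 0,"z": 0,"yaw": 0},
    {"x": 1.5,"y": 0,"z": 0,"yaw": 0},
    {"x": 2,"y": 0,"z": 0,"yaw": 0},
    {"x": 2.5,"y": 0,"z": 0,"yaw": 0},
    {"x": 2.9,"y": 0,"z": 0,"yaw": 0},
    {"x": 3.1,"y": 0,"z": 0,"yaw": 0},
    {"x": 3.2,"y": 0,"z": 0,"yaw": 0},
    {"x": 3.2,"y": 0,"z": 0,"yaw": 0}
  ]
}}

```text
clock: 8.43
eef_pos: [0.5707, 0.1882, 0.0375]
tool_rot: [0.14, 0.99, 0.025, 0.002]
ft_force: [6.0, 2.2, 1.2]
grip_width: 0.0219
grasp_force: 58.9
```

>>> {"method": "move_arm", "body": {
  "motion": [
    {"x": 0,"y": 0,"z": 0,"yaw": 0},
    {"x": 0,"y": 0,"z": 0,"yaw": 0},
    {"x": 0,"y": 0,"z": 0,"yaw": 0},
    {"x": 0,"y": 0,"z": 0,"yaw": 0},
    {"x": 0,"y": 0,"z": -3,"yaw": 0},
    {"x": 0,"y": 0,"z": -8,"yaw": 0},
    {"x": 0,"y": 0,"z": -14,"yaw": 0},
    {"x": 0,"y": 0,"z": -20,"yaw": 0},
    {"x": 0,"y": 0,"z": -21,"yaw": 0},
    {"x": 0,"y": 0,"z": -21,"yaw": 0}
  ],
  "gripper": 1
}}

```text
clock: 9.68
eef_pos: [0.5673, 0.1778, 0.2473]
tool_rot: [0.14, 0.99, 0.025, 0.001]
ft_force: [0.4, -0.4, -0.4]
grip_width: 0.0851
grasp_force: 0.0
```

```bash
python3 - <<'E'
from h import *
st()
m=bot.camera_model("wrist");a=bot.camera("wrist");cv2.imwrite("pics/w3.png",a)
for r in bot.cut_out("wrist","knob")[:2]:
    k=at_z(m,r["centre"],.056)[:2];ex=np.array([.961,-.277]);print(round(r["score"],2),r["centre"],k,"before face mm",1000*(np.array([.6338,.169])-k)@ex)
# view pose for plate: camera at tool +x
shift([.56,-.22,.25],91.5)
E
```

```text
t 9.68 p [0.5673 0.1778 0.2473] F [ 0.4 -0.4 -0.4] w 0.0851 gf 0.0 q6 [0.28 0.41 0.28 1.42 0.05 0.56]
0.83 [197.6, 284.1] [0.58102281 0.18285349] before face mm 54.55630050264047
shift cm [-10.46 -38.28  -2.45] yaw 72.37 heading 163.87
```

```bash
python3 - <<'E'
from h import *
a=cv2.imread("pics/w3.png");m=bot.camera_model("wrist");g=cv2.GaussianBlur(a,(0,0),1).mean(2)
for nm,mm in(("w2",np.load("w2.npy",allow_pickle=True).item()),("w3",m)):
    g=cv2.imread(f"pics/{nm}.png").mean(2);c=277 if nm=="w2" else 284
    b=(g<45).astype(np.uint8);b[300:]=0
    n,l,s,ce=cv2.connectedComponentsWithStats(b[150:260,240:320])
    i=1+np.argmax(s[1:,4]);x,y,w,h,A=s[i];print(nm,"rows",y+150,y+h+150,"cols",x+240,x+w+240,A)
    k=at_z(mm,(y+150+h/2,x+240+w/2),.056)[:2];print(1000*(np.array([.6338,.169])-k)@np.array([.961,-.277]))
E
```

```text
w2 rows 205 230 cols 267 288 423
35.264559638541456
w3 rows 176 200 cols 275 297 435
67.50722504271559
```

```bash
python3 - <<'E'
from h import *
shift([.585,-.215,.275],91.5)
E
```

```text
shift cm [-12.7  -36.99  -4.92] yaw 72.37 heading 163.87
```

>>> {"method": "move_arm", "body": {
  "motion": [
    {"x": -2,"y": -5.5,"z": -2,"yaw": 9},
    {"x": -4,"y": -11,"z": -4,"yaw": 18},
    {"x": -6,"y": -16.5,"z": -4.9,"yaw": 27},
    {"x": -8,"y": -22,"z": -4.9,"yaw": 36},
    {"x": -10,"y": -27.5,"z": -4.9,"yaw": 46},
    {"x": -11.5,"y": -33,"z": -4.9,"yaw": 56},
    {"x": -12.7,"y": -37,"z": -4.9,"yaw": 66},
    {"x": -12.7,"y": -37,"z": -4.9,"yaw": 72.4},
    {"x": -12.7,"y": -37,"z": -4.9,"yaw": 72.4},
    {"x": -12.7,"y": -37,"z": -4.9,"yaw": 72.4}
  ]
}}

```text
clock: 11.02
eef_pos: [0.5855, -0.2142, 0.2752]
tool_rot: [0.697, 0.717, 0.02, -0.016]
ft_force: [0.0, -0.9, -0.3]
grip_width: 0.0854
grasp_force: 0.0
```

```bash
python3 - <<'E'
from h import *
st();print(pose()[1].round(3))
m=bot.camera_model("wrist");a=bot.camera("wrist");cv2.imwrite("pics/w4.png",a);np.save("w4.npy",m,allow_pickle=True)
for n in("plate_mid","rest"):
    for r in bot.cut_out("wrist",n):
        print(n,round(r["score"],2),np.round(r["centre"]).tolist(),int(r["mask"].sum()))
E
```

```text
t 11.03 p [ 0.5855 -0.2142  0.2752] F [ 0.  -0.9 -0.3] w 0.0854 gf 0.0 q6 [-0.37  0.5   0.5   1.58  0.05  1.17]
[[-0.028  1.     0.005]
 [ 0.998  0.028  0.05 ]
 [ 0.05   0.006 -0.999]]
plate_mid 0.7 [181.0, 296.0] 5992
plate_mid 0.69 [309.0, 306.0] 5261
plate_mid 0.68 [342.0, 178.0] 1080
rest 0.94 [162.0, 312.0] 5882
rest 0.69 [214.0, 55.0] 5468
```

View pics/w4.png

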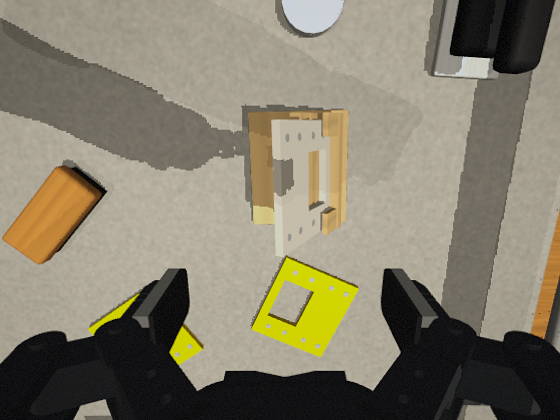

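The white plate is leaning in the rest. Its top edge runs down the image from (120, 274) to (255, 277), and its lower edge, toward +x, is at column 326. A yellow look-alike lies flat at (305, 305). I'll solve the top edge from its two corners, using the known 120 mm width and the window corners.

```bash
python3 - <<'E'
from h import *
from scipy.optimize import least_squares
a=cv2.imread("pics/w4.png");m=np.load("w4.npy",allow_pickle=True).item()
h=cv2.cvtColor(a,cv2.COLOR_BGR2HSV)
w=((h[...,1]<60)&(h[...,2]>165)).astype(np.uint8);w[:100]=0;w[265:]=0;w[:,:255]=0;w[:,345:]=0
n,l,s,ce=cv2.connectedComponentsWithStats(w);i=1+np.argmax(s[1:,4]);b=(l==i);print(s[i])
for r in range(112,260,4):
    c=np.where(b[r])[0]
    if len(c):print(r,c.min(),c.max(),end="; ")
print()
for c in(272,274,276,280,290,300,310,320,324):
    r=np.where(b[:,c])[0]
    if len(r):print(c,r.min(),r.max(),end="; ")
print()
z=cv2.resize(a[95:270,235:365],None,fx=3.4,fy=3.4,interpolation=cv2.INTER_CUBIC);cv2.imwrite("pics/w4c.png",z)
E
```

```text
[ 255  119   90  146 7503]
120 272 320; 124 272 320; 128 272 320; 132 272 320; 136 272 320; 140 272 329; 144 272 329; 148 272 329; 152 272 329; 156 273 329; 160 284 329; 164 293 329; 168 293 329; 172 293 328; 176 293 328; 180 294 328; 184 294 328; 188 291 328; 192 286 328; 196 274 328; 200 274 328; 204 274 328; 208 274 324; 212 274 319; 216 274 319; 220 275 319; 224 257 344; 228 255 344; 232 255 344; 236 255 344; 240 255 344; 244 255 344; 248 255 344; 252 255 344; 256 255 344; 
272 120 264; 274 120 264; 276 120 264; 280 120 262; 290 120 255; 300 120 260; 310 120 264; 320 120 264; 324 137 264;
```

View pics/w4c.png

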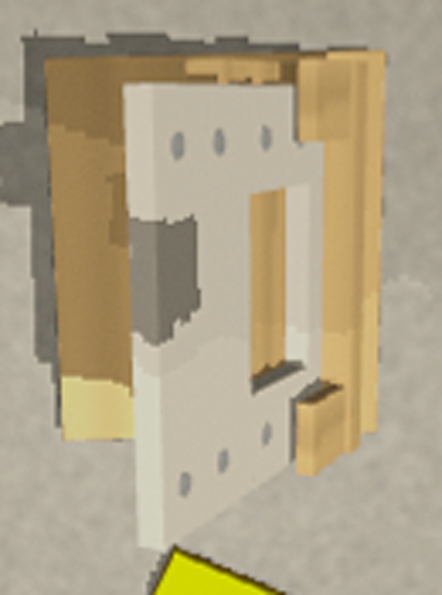

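```bash
cat > fit.py <<'E'
from h import *
from scipy.optimize import least_squares
m=np.load("w4.npy",allow_pickle=True).item()
loc=np.array([[-4,60,55],[4,60,55],[-4,-60,55],[4,-60,55],[4,30,1],[4,-30,1]])/1000.
pix=np.array([[119.6,271.7],[119.6,280],[255.2,275.8],[256.6,282.8],[150.9,308.6],[210.4,309.2]])
lo=np.array([[4,40,-55],[4,-35,-55]])/1000.;lc=[329.7,328.7]
def W(p,L,t):
    c,s=np.cos(t),np.sin(t);n=np.array([c,0,s]);u=np.array([-s,0,c])
    X=L[:,:1]*n+L[:,2:]*u+L[:,1:2]*np.array([0,1,0])
    return X@Ro.from_euler("z",p[3]).as_matrix().T+p[:3]
def f(p,t=np.radians(30)):
    t=p[4] if len(p)>4 else t
    return np.r_[(proj(m,W(p,loc,t))-pix).ravel(),proj(m,W(p,lo,t))[:,1]-lc]
for p0 in([.6,-.2,.093,0.],[.6,-.2,.093,0.,.52]):
    r=least_squares(f,p0);print(r.x.round(4),"yaw",np.degrees(r.x[3:]).round(2),"rms",np.sqrt((r.fun**2).mean()).round(2),r.fun.round(1))
p=least_squares(f,[.6,-.2,.093,0.]).x
print(W(p,np.array([[-4,0,55],[4,0,55],[0,0,-55],[-4,0,-55]])/1000.,np.radians(30)).round(4))
E
python3 fit.py
```

```text
[ 0.606  -0.1994  0.0928  0.0512] yaw [2.94] rms 0.41 [-0.  -0.2 -0.3 -0.2 -0.4 -0.2 -0.3  0.3  0.7 -0.1  0.5 -0.5  0.5  0.7]
[ 0.6059 -0.1994  0.0932  0.0513  0.5164] yaw [ 2.94 29.59] rms 0.35 [-0.1 -0.1 -0.4 -0.  -0.2 -0.  -0.2  0.5  0.6 -0.2  0.5 -0.6  0.1  0.3]
[[ 0.5751 -0.201   0.1384]
 [ 0.582  -0.2007  0.1424]
 [ 0.6335 -0.198   0.0452]
 [ 0.6301 -0.1982  0.0432]]
```

The fit is good: 0.4 px rms, a centre height of 92.8 mm against about 93 expected, and a tilt of 29.6°.

The tool can't be pitched, so I'll pinch the top edge with vertical fingers. The squeeze will turn the plate upright once it is drawn out along the slope.

```bash
python3 - <<'E'
from h import *
shift([.5845,-.2008,.19],92.94);shift([.5845,-.2008,.121],92.94)
E
```

```text
shift cm [ 0.9  -0.18  8.69] yaw -1.35 heading 91.59
shift cm [ 0.56 -0.24 15.58] yaw -1.35 heading 91.59
```

>>> {"method": "move_arm", "body": {
  "motion": [
    {"x": 0.9,"y": -0.1,"z": 5,"yaw": -1.4},
    {"x": 0.9,"y": -0.2,"z": 9,"yaw": -1.4},
    {"x": 0.75,"y": -0.2,"z": 12,"yaw": -1.4},
    {"x": 0.6,"y": -0.2,"z": 14.5,"yaw": -1.4},
    {"x": 0.55,"y": -0.25,"z": 15.6,"yaw": -1.4},
    {"x": 0.55,"y": -0.25,"z": 15.6,"yaw": -1.4},
    {"x": 0.55,"y": -0.25,"z": 15.6,"yaw": -1.4}
  ]
}}

```text
clock: 12.05
eef_pos: [0.5853, -0.202, 0.1225]
tool_rot: [0.689, 0.724, 0.021, -0.013]
ft_force: [0.1, -0.5, -0.0]
grip_width: 0.0853
grasp_force: 0.0
```

>>> {"method": "move_arm", "body": {
  "motion": [
    {"x": 0,"y": 0,"z": 0,"yaw": 0},
    {"x": 0,"y": 0,"z": 0,"yaw": 0},
    {"x": 0,"y": 0,"z": 0,"yaw": 0},
    {"x": 0,"y": 0,"z": 0,"yaw": 0},
    {"x": 0,"y": 0,"z": 0,"yaw": 0},
    {"x": 0,"y": 0,"z": 0,"yaw": 0}
  ],
  "gripper": -1
}}

```text
clock: 12.8
eef_pos: [0.59, -0.2018, 0.1259]
tool_rot: [0.688, 0.725, 0.025, -0.009]
ft_force: [3.5, 2.4, 10.0]
grip_width: 0.0132
grasp_force: 56.9
```

```bash
python3 - <<'E'
from h import *
st();print(pose()[1].round(3))
R=pose()[1];u=np.array([-.4994,-.0256,.866])
print("u in tool",(R.T@u).round(3),"+x world",(R.T@np.array([.9987,.0512,0])).round(3),"up",(R.T@np.array([0,0,1])).round(3))
E
```

```text
t 12.8 p [ 0.59   -0.2018  0.1259] F [ 3.5  2.4 10. ] w 0.0132 gf 56.9 q6 [-0.36  0.54  0.17  1.2   0.05  1.16]
[[-0.052  0.998  0.022]
 [ 0.998  0.051  0.049]
 [ 0.047  0.024 -0.999]]
u in tool [ 0.041 -0.479 -0.877] +x world [-0.001  1.     0.024] up [ 0.047  0.024 -0.999]
```

>>> {"method": "move_arm", "body": {
  "motion": [
    {"x": 0,"y": -0.25,"z": -0.43,"yaw": 0},
    {"x": 0.05,"y": -0.5,"z": -0.87,"yaw": 0},
    {"x": 0.05,"y": -0.75,"z": -1.3,"yaw": 0},
    {"x": 0.1,"y": -1,"z": -1.74,"yaw": 0},
    {"x": 0.1,"y": -1,"z": -1.74,"yaw": 0}
  ]
}}

```text
clock: 13.42
eef_pos: [0.5806, -0.2025, 0.1418]
tool_rot: [0.688, 0.725, 0.025, -0.008]
ft_force: [8.3, 0.7, 2.0]
grip_width: 0.0128
grasp_force: 57.3
```

```bash
python3 - <<'E'
from h import *
st();print(pose()[1].round(3))
m=bot.camera_model("wrist");a=bot.camera("wrist");cv2.imwrite("pics/w5.png",a)
E
```

```text
t 13.43 p [ 0.5806 -0.2025  0.1418] F [8.3 0.7 2. ] w 0.0128 gf 57.3 q6 [-0.36  0.51  0.17  1.22  0.05  1.16]
[[-0.052  0.998  0.023]
 [ 0.998  0.051  0.048]
 [ 0.047  0.025 -0.999]]
```

View pics/w5.png

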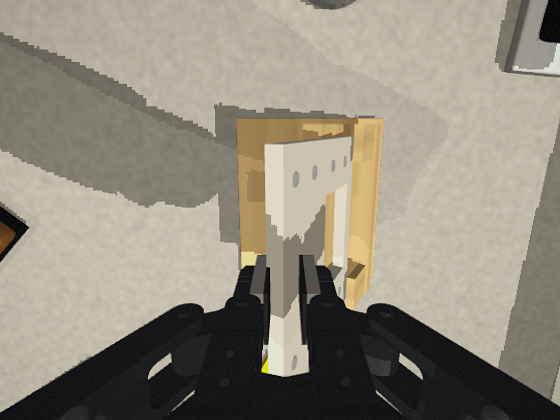

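The plate is held at (250, 287) and is sliding up. Its lower edge shows at column 350, still inside the rest. I'll carry on along the slope.

>>> {"method": "move_arm", "body": {
  "motion": [
    {"x": 0,"y": -0.25,"z": -0.43,"yaw": 0},
    {"x": 0.05,"y": -0.5,"z": -0.87,"yaw": 0},
    {"x": 0.05,"y": -0.75,"z": -1.3,"yaw": 0},
    {"x": 0.1,"y": -1,"z": -1.74,"yaw": 0},
    {"x": 0.1,"y": -1.25,"z": -2.17,"yaw": 0},
    {"x": 0.1,"y": -1.5,"z": -2.6,"yaw": 0},
    {"x": 0.1,"y": -1.5,"z": -2.6,"yaw": 0}
  ]
}}

```text
clock: 14.35
eef_pos: [0.5654, -0.2035, 0.1676]
tool_rot: [0.688, 0.725, 0.025, -0.008]
ft_force: [8.5, 0.9, 2.8]
grip_width: 0.0126
grasp_force: 58.6
```

```bash
python3 - <<'E'
from h import *
st();print(pose()[1].round(3))
E
```

```text
t 14.35 p [ 0.5654 -0.2035  0.1676] F [8.5 0.9 2.8] w 0.0126 gf 58.6 q6 [-0.37  0.47  0.17  1.27  0.05  1.15]
[[-0.052  0.998  0.023]
 [ 0.998  0.051  0.048]
 [ 0.047  0.025 -0.999]]
```

>>> {"method": "move_arm", "body": {
  "motion": [
    {"x": 0,"y": 0.35,"z": -0.25,"yaw": 0},
    {"x": 0,"y": 0.75,"z": -0.45,"yaw": 0},
    {"x": 0,"y": 1.1,"z": -0.65,"yaw": 0},
    {"x": 0,"y": 1.5,"z": -0.85,"yaw": 0},
    {"x": 0,"y": 1.9,"z": -1,"yaw": 0},
    {"x": 0,"y": 2.3,"z": -1.2,"yaw": 0},
    {"x": 0,"y": 2.7,"z": -1.35,"yaw": 0},
    {"x": 0,"y": 3.1,"z": -1.45,"yaw": 0},
    {"x": 0,"y": 3.5,"z": -1.55,"yaw": 0},
    {"x": 0,"y": 3.9,"z": -1.65,"yaw": 0},
    {"x": 0,"y": 4.3,"z": -1.7,"yaw": 0},
    {"x": 0,"y": 4.7,"z": -1.8,"yaw": 0},
    {"x": 0,"y": 4.7,"z": -1.8,"yaw": 0}
  ]
}}

```text
clock: 15.98
eef_pos: [0.6051, -0.2017, 0.1821]
tool_rot: [0.689, 0.724, 0.02, -0.015]
ft_force: [1.4, 0.6, -1.0]
grip_width: 0.0063
grasp_force: 58.5
```

```bash
python3 - <<'E'
from h import *
st();print(pose()[1].round(3))
E
```

```text
t 15.97 p [ 0.6051 -0.2017  0.1821] F [ 1.4  0.6 -1. ] w 0.0063 gf 58.5 q6 [-0.34  0.55  0.34  1.37  0.05  1.18]
[[-0.05   0.999  0.005]
 [ 0.998  0.05   0.049]
 [ 0.049  0.008 -0.999]]
```

The width is 6.3 mm, with the same 1.7 mm offset as on the knob, so the plate now lies flat between the pads. The 1 N load matches its weight. I'll carry it above the first slot.

```bash
python3 - <<'E'
from h import *
shift([.6523,.1637,.235],73.9)
E
```

```text
shift cm [36.47  6.57 -3.45] yaw 18.96 heading 92.86
```

>>> {"method": "move_arm", "body": {
  "motion": [
    {"x": 0,"y": 0,"z": -3,"yaw": 0},
    {"x": 1,"y": 0,"z": -6,"yaw": 0},
    {"x": 5,"y": 1,"z": -6.5,"yaw": 3},
    {"x": 10,"y": 2,"z": -6,"yaw": 6},
    {"x": 15,"y": 3,"z": -5.5,"yaw": 9},
    {"x": 20,"y": 4,"z": -5,"yaw": 12},
    {"x": 25,"y": 5,"z": -4.5,"yaw": 15},
    {"x": 30,"y": 6,"z": -4,"yaw": 17},
    {"x": 34,"y": 6.5,"z": -3.5,"yaw": 19},
    {"x": 36.5,"y": 6.6,"z": -3.5,"yaw": 19},
    {"x": 36.5,"y": 6.6,"z": -3.5,"yaw": 19},
    {"x": 36.5,"y": 6.6,"z": -3.5,"yaw": 19}
  ]
}}

```text
clock: 17.48
eef_pos: [0.653, 0.1626, 0.2361]
tool_rot: [0.799, 0.6, 0.017, -0.017]
ft_force: [-0.2, -0.6, -1.7]
grip_width: 0.0063
grasp_force: 58.5
```

```bash
python3 - <<'E'
from h import *
st();print(pose()[1].round(3))
np.save("w6.npy",bot.camera_model("wrist"),allow_pickle=True)
a=bot.camera("wrist");cv2.imwrite("pics/w6.png",a);b=bot.camera("side");c=bot.camera("scene");cv2.imwrite("pics/s6.png",b);cv2.imwrite("pics/c6.png",c)
B=cv2.resize(b[200:330,140:290],(440,381),interpolation=cv2.INTER_CUBIC);A=cv2.resize(a[60:420,140:420],(296,381))
cv2.imwrite("pics/v6.png",np.hstack([A,B]))
E
```

```text
t 17.48 p [0.653  0.1626 0.2361] F [-0.2 -0.6 -1.7] w 0.0063 gf 58.5 q6 [0.22 0.59 0.54 1.51 0.05 2.08]
[[ 0.279  0.96   0.007]
 [ 0.959 -0.279  0.048]
 [ 0.048 -0.007 -0.999]]
```

View pics/v6.png

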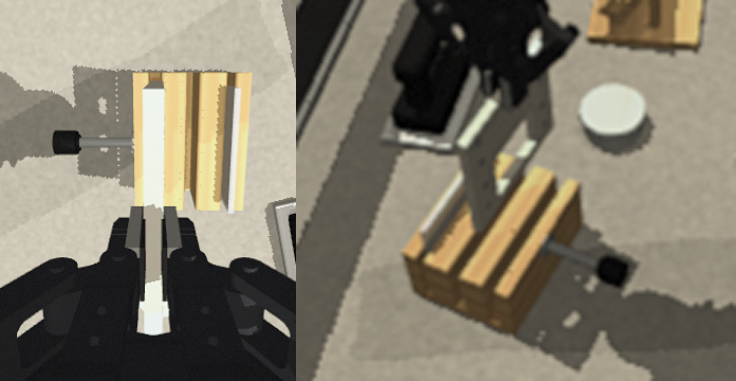

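The wrist half shows the plate end-on and vertical, at full column about 285, over the rack. The bolt is out, with the knob at crop (142, 68). The side half shows the plate upright, window down, above the first slot. I'll measure the slot against the plate in this picture.

```bash
python3 - <<'E'
from h import *
a=cv2.imread("pics/w6.png");m=np.load("w6.npy",allow_pickle=True).item()
g=cv2.GaussianBlur(a,(0,0),1).mean(2);ex=np.array([.9608,-.2773]);S=np.array([.6523,.1637])
p,R,o=pose();print("TCP rack x",1000*(p[:2]-S)@ex,"y",1000*(p[:2]-S)@np.array([.2773,.9608]))
for r in(132,145,165,185,205,225,240):
    q=g[r-2:r+3].mean(0);d=np.diff(q)
    pk=[(i+.5,int(d[i])) for i in range(255,385) if abs(d[i])>7 and abs(d[i])>=abs(d[i-1]) and abs(d[i])>abs(d[i+1])]
    print(r,[(c,s,round(1000*(at_z(m,(r,c),.065)[:2]-S)@ex,1)) for c,s in pk])
E
```

```text
TCP rack x 1.3995660019005762 y -1.1516088684071883
132 [(265.5, 30, np.float64(-19.3)), (279.5, -28, np.float64(-6.2)), (293.5, 29, np.float64(7.0)), (315.5, -25, np.float64(27.6)), (321.5, -19, np.float64(33.2)), (328.5, 33, np.float64(39.8)), (354.5, -42, np.float64(64.1)), (362.5, 31, np.float64(71.6))]
145 [(265.5, 32, np.float64(-19.5)), (273.5, 7, np.float64(-11.9)), (315.5, -28, np.float64(27.9)), (321.5, -20, np.float64(33.6)), (328.5, 35, np.float64(40.2)), (346.5, -20, np.float64(57.2)), (353.5, -10, np.float64(63.8)), (361.5, 44, np.float64(71.4)), (367.5, -10, np.float64(77.0)), (377.5, -8, np.float64(86.5))]
165 [(265.5, 30, np.float64(-19.8)), (274.5, 16, np.float64(-11.1)), (295.5, -11, np.float64(9.1)), (315.5, -25, np.float64(28.4)), (321.5, -18, np.float64(34.1)), (327.5, 34, np.float64(39.9)), (345.5, -20, np.float64(57.2)), (352.5, -10, np.float64(63.9)), (360.5, 46, np.float64(71.6)), (366.5, -12, np.float64(77.3))]
185 [(266.5, 31, np.float64(-19.1)), (274.5, 14, np.float64(-11.3)), (294.5, -14, np.float64(8.3)), (314.5, -24, np.float64(27.8)), (320.5, -26, np.
[... 437 characters left out ...]
.5, 43, np.float64(71.9)), (363.5, -10, np.float64(76.8))]
225 [(266.5, 25, np.float64(-19.6)), (274.5, 11, np.float64(-11.6)), (294.5, -13, np.float64(8.6)), (313.5, -24, np.float64(27.8)), (319.5, -26, np.float64(33.8)), (325.5, 38, np.float64(39.9)), (342.5, -18, np.float64(57.0)), (349.5, -16, np.float64(64.0)), (356.5, 42, np.float64(71.0)), (362.5, -10, np.float64(77.0)), (371.5, -8, np.float64(86.1))]
240 [(275.5, 8, np.float64(-10.7)), (294.5, -12, np.float64(8.7)), (312.5, -11, np.float64(27.1)), (319.5, -37, np.float64(34.2)), (325.5, 39, np.float64(40.4)), (342.5, -17, np.float64(57.7)), (348.5, -17, np.float64(63.7)), (356.5, 44, np.float64(71.9)), (361.5, -10, np.float64(76.9))]
```

>>> {"method": "move_arm", "body": {
  "motion": [
    {"x": -0.05,"y": -0.11,"z": 2,"yaw": 0},
    {"x": -0.15,"y": -0.1,"z": 4,"yaw": 0},
    {"x": -0.25,"y": -0.08,"z": 5.5,"yaw": 0},
    {"x": -0.25,"y": -0.08,"z": 5.5,"yaw": 0},
    {"x": -0.25,"y": -0.08,"z": 5.5,"yaw": 0}
  ]
}}

```text
clock: 18.25
eef_pos: [0.6526, 0.1643, 0.1819]
tool_rot: [0.799, 0.6, 0.018, -0.017]
ft_force: [0.3, 0.1, -0.1]
grip_width: 0.0064
grasp_force: 58.5
```

```bash
python3 - <<'E'
from h import *
st();ex=np.array([.9608,-.2773]);S=np.array([.6523,.1637])
p,R,o=pose();print("TCP rack x",1000*(p[:2]-S)@ex,"y",1000*(p[:2]-S)@np.array([.2773,.9608]),"heading",np.degrees(np.arctan2(R[1,0],R[0,0])))
E
```

```text
t 18.25 p [0.6526 0.1643 0.1819] F [ 0.3  0.1 -0.1] w 0.0064 gf 58.5 q6 [0.23 0.6  0.42 1.37 0.05 2.08]
TCP rack x 0.1470416908402583 y 0.6302586255731552 heading 73.82866119310671
```

>>> {"method": "move_arm", "body": {
  "motion": [
    {"x": -0.03,"y": 0,"z": 0.5,"yaw": 0},
    {"x": -0.05,"y": 0,"z": 1,"yaw": 0},
    {"x": -0.07,"y": 0.01,"z": 1.5,"yaw": 0},
    {"x": -0.1,"y": 0.01,"z": 2,"yaw": 0},
    {"x": -0.12,"y": 0.02,"z": 2.5,"yaw": 0},
    {"x": -0.15,"y": 0.02,"z": 3,"yaw": 0},
    {"x": -0.15,"y": 0.02,"z": 3,"yaw": 0}
  ]
}}

```text
clock: 19.12
eef_pos: [0.6517, 0.1644, 0.1503]
tool_rot: [0.799, 0.601, 0.017, -0.018]
ft_force: [-0.4, -0.0, -1.5]
grip_width: 0.0065
grasp_force: 58.5
```

```bash
cat > q.py <<'E'
from h import *
st();ex=np.array([.9608,-.2773]);ey=np.array([.2773,.9608]);S=np.array([.6523,.1637])
p,R,o=pose();F=np.array(o["ft_force"])[:2];print("TCP rack x",round(1000*(p[:2]-S)@ex,2),"y",round(1000*(p[:2]-S)@ey,2),"F rack",(F@ex).round(1),(F@ey).round(1),"T",np.round(o["ft_torque"],2))
E
python3 q.py
```

```text
t 19.12 p [0.6517 0.1644 0.1503] F [-0.4 -0.  -1.5] w 0.0065 gf 58.5 q6 [0.23 0.61 0.36 1.3  0.05 2.08]
TCP rack x -0.74 y 0.5 F rack -0.4 -0.1 T [-0.04  0.02 -0.01]
```

>>> {"method": "move_arm", "body": {
  "motion": [
    {"x": -0.02,"y": 0.04,"z": 0.4,"yaw": 0},
    {"x": -0.04,"y": 0.06,"z": 0.8,"yaw": 0},
    {"x": -0.06,"y": 0.06,"z": 1.2,"yaw": 0},
    {"x": -0.08,"y": 0.06,"z": 1.6,"yaw": 0},
    {"x": -0.08,"y": 0.06,"z": 1.6,"yaw": 0}
  ]
}}

```text
clock: 19.75
eef_pos: [0.6522, 0.1642, 0.1344]
tool_rot: [0.799, 0.601, 0.017, -0.018]
ft_force: [-0.1, -0.8, -1.4]
grip_width: 0.0071
grasp_force: 58.5
```

```bash
python3 q.py
```

```text
t 19.75 p [0.6522 0.1642 0.1344] F [-0.1 -0.8 -1.4] w 0.0071 gf 58.5 q6 [0.23 0.62 0.34 1.27 0.05 2.08]
TCP rack x -0.23 y 0.5 F rack 0.1 -0.8 T [-0.07  0.05  0.03]
```

>>> {"method": "move_arm", "body": {
  "motion": [
    {"x": -0.01,"y": 0,"z": 0.15,"yaw": 0},
    {"x": -0.01,"y": 0,"z": 0.3,"yaw": 0},
    {"x": -0.02,"y": 0,"z": 0.45,"yaw": 0},
    {"x": -0.02,"y": 0,"z": 0.45,"yaw": 0}
  ]
}}

```text
clock: 20.25
eef_pos: [0.6525, 0.1643, 0.1303]
tool_rot: [0.799, 0.601, 0.018, -0.017]
ft_force: [-0.0, 0.3, -1.2]
grip_width: 0.0065
grasp_force: 58.5
```

>>> {"method": "move_arm", "body": {
  "motion": [
    {"x": -0.01,"y": 0,"z": 0.15,"yaw": 0},
    {"x": -0.01,"y": 0,"z": 0.3,"yaw": 0},
    {"x": -0.02,"y": 0,"z": 0.4,"yaw": 0},
    {"x": -0.02,"y": 0,"z": 0.4,"yaw": 0}
  ]
}}

```text
clock: 20.75
eef_pos: [0.6525, 0.1643, 0.1263]
tool_rot: [0.799, 0.601, 0.018, -0.017]
ft_force: [0.0, -1.3, -1.9]
grip_width: 0.0063
grasp_force: 58.5
```

>>> {"method": "move_arm", "body": {
  "motion": [
    {"x": -0.01,"y": 0,"z": 0.15,"yaw": 0},
    {"x": -0.01,"y": 0,"z": 0.3,"yaw": 0},
    {"x": -0.02,"y": 0,"z": 0.4,"yaw": 0},
    {"x": -0.02,"y": 0,"z": 0.4,"yaw": 0}
  ]
}}

```text
clock: 21.25
eef_pos: [0.6525, 0.1643, 0.1223]
tool_rot: [0.799, 0.601, 0.018, -0.017]
ft_force: [-0.3, 0.4, -1.6]
grip_width: 0.0064
grasp_force: 58.5
```

>>> {"method": "move_arm", "body": {
  "motion": [
    {"x": -0.01,"y": 0,"z": 0.15,"yaw": 0},
    {"x": -0.01,"y": 0,"z": 0.3,"yaw": 0},
    {"x": -0.01,"y": 0,"z": 0.3,"yaw": 0}
  ]
}}

```text
clock: 21.62
eef_pos: [0.6524, 0.1644, 0.1193]
tool_rot: [0.799, 0.601, 0.018, -0.017]
ft_force: [-0.4, 0.2, -1.4]
grip_width: 0.0066
grasp_force: 58.5
```

>>> {"method": "move_arm", "body": {
  "motion": [
    {"x": -0.01,"y": 0,"z": 0.15,"yaw": 0},
    {"x": -0.01,"y": 0,"z": 0.3,"yaw": 0},
    {"x": -0.01,"y": 0,"z": 0.3,"yaw": 0}
  ]
}}

```text
clock: 22.0
eef_pos: [0.6524, 0.1644, 0.1162]
tool_rot: [0.799, 0.601, 0.018, -0.017]
ft_force: [-0.4, -0.5, -1.8]
grip_width: 0.0067
grasp_force: 58.5
```

>>> {"method": "move_arm", "body": {
  "motion": [
    {"x": -0.01,"y": 0,"z": 0.15,"yaw": 0},
    {"x": -0.01,"y": 0,"z": 0.3,"yaw": 0},
    {"x": -0.01,"y": 0,"z": 0.3,"yaw": 0}
  ]
}}

```text
clock: 22.38
eef_pos: [0.6524, 0.1645, 0.1133]
tool_rot: [0.799, 0.601, 0.018, -0.017]
ft_force: [0.3, -0.1, -2.2]
grip_width: 0.0066
grasp_force: 58.5
```

>>> {"method": "move_arm", "body": {
  "motion": [
    {"x": -0.01,"y": 0,"z": 0.15,"yaw": 0},
    {"x": -0.01,"y": 0,"z": 0.3,"yaw": 0},
    {"x": -0.01,"y": 0,"z": 0.3,"yaw": 0}
  ]
}}

```text
clock: 22.75
eef_pos: [0.6524, 0.1645, 0.1102]
tool_rot: [0.799, 0.601, 0.018, -0.017]
ft_force: [0.8, 1.4, -1.2]
grip_width: 0.0063
grasp_force: 58.5
```

>>> {"method": "move_arm", "body": {
  "motion": [
    {"x": -0.01,"y": 0,"z": 0.15,"yaw": 0},
    {"x": -0.01,"y": 0,"z": 0.3,"yaw": 0},
    {"x": -0.01,"y": 0,"z": 0.3,"yaw": 0}
  ]
}}

```text
clock: 23.12
eef_pos: [0.6524, 0.1646, 0.1073]
tool_rot: [0.799, 0.601, 0.018, -0.017]
ft_force: [-0.3, -0.4, -1.1]
grip_width: 0.0064
grasp_force: 58.5
```

>>> {"method": "move_arm", "body": {
  "motion": [
    {"x": -0.01,"y": 0,"z": 0.15,"yaw": 0},
    {"x": -0.01,"y": 0,"z": 0.3,"yaw": 0},
    {"x": -0.01,"y": 0,"z": 0.3,"yaw": 0}
  ]
}}

```text
clock: 23.5
eef_pos: [0.6524, 0.1646, 0.1042]
tool_rot: [0.799, 0.601, 0.018, -0.017]
ft_force: [0.7, 0.0, -0.8]
grip_width: 0.0065
grasp_force: 58.5
```

>>> {"method": "move_arm", "body": {
  "motion": [
    {"x": -0.01,"y": 0,"z": 0.1,"yaw": 0},
    {"x": -0.01,"y": 0,"z": 0.2,"yaw": 0},
    {"x": -0.01,"y": 0,"z": 0.2,"yaw": 0}
  ]
}}

```text
clock: 23.88
eef_pos: [0.6528, 0.1647, 0.1031]
tool_rot: [0.799, 0.601, 0.018, -0.017]
ft_force: [0.1, 0.2, 1.3]
grip_width: 0.0064
grasp_force: 59.0
```

>>> {"method": "move_arm", "body": {
  "motion": [
    {"x": 0,"y": 0,"z": 0.05,"yaw": 0},
    {"x": 0,"y": 0,"z": 0.1,"yaw": 0},
    {"x": 0,"y": 0,"z": 0.1,"yaw": 0}
  ]
}}

```text
clock: 24.25
eef_pos: [0.6529, 0.1648, 0.1023]
tool_rot: [0.799, 0.601, 0.018, -0.017]
ft_force: [-1.2, -0.7, 4.9]
grip_width: 0.0068
grasp_force: 59.4
```

```bash
python3 q.py;python3 - <<'E'
from h import *
a=bot.camera("side");b=bot.camera("wrist");cv2.imwrite("pics/s7.png",a)
A=cv2.resize(a[200:330,140:290],(440,381),interpolation=cv2.INTER_CUBIC);B=cv2.resize(b[60:420,140:420],(296,381))
cv2.imwrite("pics/v7.png",np.hstack([B,A]))
E
```

```text
t 24.25 p [0.6529 0.1648 0.1023] F [-1.2 -0.7  4.9] w 0.0068 gf 59.4 q6 [0.23 0.64 0.29 1.2  0.05 2.08]
TCP rack x 0.26 y 1.2 F rack -1.0 -1.1 T [-0.13  0.32  0.02]
```

Contact: the vertical load went from −1.3 to +4.9 N over about 2 mm, which matches the cork. The plate is on the bottom, so I'll ease off, let go and rise.

>>> {"method": "move_arm", "body": {
  "motion": [
    {"x": 0,"y": 0,"z": -0.1,"yaw": 0},
    {"x": 0,"y": 0,"z": -0.1,"yaw": 0}
  ]
}}

```text
clock: 24.6
eef_pos: [0.6527, 0.1647, 0.1027]
tool_rot: [0.799, 0.601, 0.018, -0.017]
ft_force: [-0.3, -0.1, 2.8]
grip_width: 0.0062
grasp_force: 59.2
```

>>> {"method": "move_arm", "body": {
  "motion": [
    {"x": 0,"y": 0,"z": 0,"yaw": 0},
    {"x": 0,"y": 0,"z": 0,"yaw": 0},
    {"x": 0,"y": 0,"z": 0,"yaw": 0},
    {"x": 0,"y": 0,"z": 0,"yaw": 0},
    {"x": 0.1,"y": 0,"z": -2,"yaw": 0},
    {"x": 0.3,"y": 0,"z": -6,"yaw": 0},
    {"x": 0.6,"y": 0,"z": -12,"yaw": 0},
    {"x": 0.6,"y": 0,"z": -14,"yaw": 0},
    {"x": 0.6,"y": 0,"z": -14,"yaw": 0}
  ],
  "gripper": 0.3
}}

```text
clock: 25.72
eef_pos: [0.6543, 0.1638, 0.2452]
tool_rot: [0.799, 0.601, 0.02, -0.016]
ft_force: [0.6, 0.2, -0.4]
grip_width: 0.0551
grasp_force: 0.0
```

```bash
python3 - <<'E'
from h import *
st();m=bot.camera_model("wrist");a=bot.camera("wrist");cv2.imwrite("pics/w8.png",a)
b=bot.camera("side");c=bot.camera("scene")
A=cv2.resize(b[200:330,140:290],(440,381),interpolation=cv2.INTER_CUBIC);B=cv2.resize(a[60:420,140:420],(296,381))
cv2.imwrite("pics/v8.png",np.hstack([B,A]))
b8={}
# predict plate corners for foot heights and print pixel for comparison
ex=np.array([.9608,-.2773]);ey=np.array([.2773,.9608]);S=np.array([.6523,.1637])
for z in(.116,.126,.136):
    for yy in(60,-60):
        print(z,yy,proj(m,[np.r_[S+ex*sx*.004+ey*yy/1000,z] for sx in(-1,1)]).round(1).tolist())
shift([.5700,.1880,.14],163.9);shift([.5700,.1880,.037],163.9)
E
```

```text
t 25.73 p [0.6543 0.1638 0.2452] F [ 0.6  0.2 -0.4] w 0.0551 gf 0.0 q6 [0.22 0.59 0.56 1.52 0.05 2.08]
0.116 60 [[137.1, 279.2], [137.1, 289.0]]
0.116 -60 [[272.3, 279.6], [272.4, 288.4]]
0.126 60 [[137.4, 279.0], [137.4, 289.1]]
0.126 -60 [[277.2, 279.4], [277.2, 288.5]]
0.136 60 [[137.8, 278.8], [137.8, 289.3]]
0.136 -60 [[282.4, 279.2], [282.4, 288.6]]
shift cm [-0.4  -8.49 10.11] yaw -90.06 heading 73.84
shift cm [-0.89 -8.39 20.4 ] yaw -90.06 heading 73.84
```

View pics/v8.png

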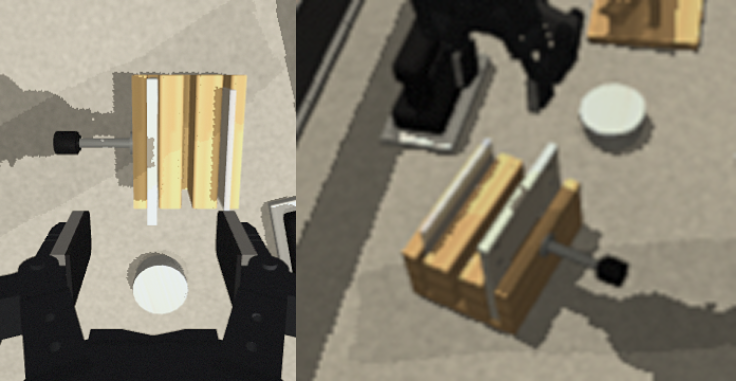

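The plate stands upright and bottomed in the first slot: crop column 152, rows 80–224. Its apparent size gives a top height of about 0.117 m. The second slot is empty, the scraper is unmoved, and the knob is still out at (142, 66). I'll push the knob home next.

>>> {"method": "move_arm", "body": {
  "motion": [
    {"x": 0,"y": -1,"z": 0,"yaw": -10},
    {"x": -0.1,"y": -3,"z": 0,"yaw": -20},
    {"x": -0.1,"y": -5,"z": 0,"yaw": -30},
    {"x": -0.1,"y": -7,"z": 0,"yaw": -40},
    {"x": -0.1,"y": -8.7,"z": 0,"yaw": -50},
    {"x": -0.1,"y": -8.7,"z": 0,"yaw": -60},
    {"x": -0.1,"y": -8.7,"z": 2,"yaw": -70},
    {"x": -0.2,"y": -8.7,"z": 4,"yaw": -80},
    {"x": -0.4,"y": -8.7,"z": 7,"yaw": -90},
    {"x": -0.4,"y": -8.7,"z": 10,"yaw": -90},
    {"x": -0.4,"y": -8.7,"z": 10,"yaw": -90},
    {"x": -0.4,"y": -8.7,"z": 10,"yaw": -90}
  ],
  "gripper": 1
}}

```text
clock: 27.38
eef_pos: [0.5691, 0.1888, 0.1431]
tool_rot: [0.14, 0.99, 0.025, -0.0]
ft_force: [-0.3, 0.7, 0.2]
grip_width: 0.0857
grasp_force: 0.0
```

```bash
python3 - <<'E'
from h import *
st();shift([.568,.1885,.037],163.9)
E
```

```text
t 27.38 p [0.5691 0.1888 0.1431] F [-0.3  0.7  0.2] w 0.0857 gf 0.0 q6 [0.3  0.47 0.1  1.18 0.04 0.58]
shift cm [ 0.02 -0.58 10.59] yaw -0.03 heading 163.87
```

>>> {"method": "move_arm", "body": {
  "motion": [
    {"x": 0,"y": -0.2,"z": 4,"yaw": 0},
    {"x": 0,"y": -0.4,"z": 8,"yaw": 0},
    {"x": 0,"y": -0.6,"z": 10.6,"yaw": 0},
    {"x": 0,"y": -0.6,"z": 10.6,"yaw": 0},
    {"x": 0,"y": -0.6,"z": 10.6,"yaw": 0}
  ]
}}

```text
clock: 28.0
eef_pos: [0.5699, 0.1887, 0.039]
tool_rot: [0.14, 0.99, 0.026, 0.002]
ft_force: [-0.5, 0.7, 0.1]
grip_width: 0.0851
grasp_force: 0.0
```

>>> {"method": "move_arm", "body": {
  "motion": [
    {"x": 0,"y": 0,"z": 0,"yaw": 0},
    {"x": 0,"y": 0,"z": 0,"yaw": 0},
    {"x": 0,"y": 0,"z": 0,"yaw": 0},
    {"x": 0,"y": 0,"z": 0,"yaw": 0},
    {"x": 0,"y": 0,"z": 0,"yaw": 0},
    {"x": 0,"y": 0,"z": 0,"yaw": 0}
  ],
  "gripper": -1
}}

```text
clock: 28.75
eef_pos: [0.5686, 0.1888, 0.0376]
tool_rot: [0.14, 0.99, 0.025, 0.001]
ft_force: [-1.2, 2.1, 6.1]
grip_width: 0.022
grasp_force: 58.6
```

>>> {"method": "move_arm", "body": {
  "motion": [
    {"x": -0.5,"y": 0,"z": 0,"yaw": 0},
    {"x": -1,"y": 0,"z": 0,"yaw": 0},
    {"x": -1.5,"y": 0,"z": 0,"yaw": 0},
    {"x": -2,"y": 0,"z": 0,"yaw": 0},
    {"x": -2.5,"y": 0,"z": 0,"yaw": 0},
    {"x": -2.9,"y": 0,"z": 0,"yaw": 0},
    {"x": -3.1,"y": 0,"z": 0,"yaw": 0},
    {"x": -3.2,"y": 0,"z": 0,"yaw": 0},
    {"x": -3.2,"y": 0,"z": 0,"yaw": 0}
  ]
}}

```text
clock: 29.88
eef_pos: [0.5975, 0.1804, 0.0374]
tool_rot: [0.14, 0.99, 0.026, -0.001]
ft_force: [-4.6, 3.5, 9.3]
grip_width: 0.0223
grasp_force: 59.2
```

>>> {"method": "move_arm", "body": {
  "motion": [
    {"x": 0,"y": 0,"z": 0,"yaw": 0},
    {"x": 0,"y": 0,"z": 0,"yaw": 0},
    {"x": 0,"y": 0,"z": 0,"yaw": 0},
    {"x": 0,"y": 0,"z": 0,"yaw": 0},
    {"x": 0,"y": 0.1,"z": -3,"yaw": 0},
    {"x": 1,"y": 0.3,"z": -8,"yaw": 0},
    {"x": 3,"y": 0.6,"z": -14,"yaw": 0},
    {"x": 3.5,"y": 1,"z": -20,"yaw": 0},
    {"x": 3.5,"y": 1,"z": -21.3,"yaw": 0},
    {"x": 3.5,"y": 1,"z": -21.3,"yaw": 0}
  ],
  "gripper": 1
}}

```text
clock: 31.12
eef_pos: [0.5672, 0.1883, 0.2511]
tool_rot: [0.14, 0.99, 0.025, 0.001]
ft_force: [1.2, -0.0, 0.1]
grip_width: 0.0852
grasp_force: 0.0
```

```bash
python3 - <<'E'
from h import *
st();m=bot.camera_model("wrist");a=bot.camera("wrist");cv2.imwrite("pics/w9.png",a)
b=(a.mean(2)<45).astype(np.uint8)
n,l,s,ce=cv2.connectedComponentsWithStats(b[150:260,240:320]);i=1+np.argmax(s[1:,4]);x,y,w,h,A=s[i]
k=at_z(m,(y+150+h/2,x+240+w/2),.056)[:2];print("knob before face mm",1000*(np.array([.6338,.169])-k)@np.array([.961,-.277]),s[i])
ex=np.array([.9608,-.2773]);ey=np.array([.2773,.9608]);S=np.array([.6523,.1637])
h8=cv2.cvtColor(a,cv2.COLOR_BGR2HSV);print([round(r["score"],2) for r in bot.cut_out("wrist","plate_mid")],[r["centre"] for r in bot.cut_out("wrist","plate_mid")])
print("expected plate top edge",proj(m,[np.r_[S+ey*t,.118] for t in(-.06,0,.06)]).round(0).tolist())
for c in(245,300):
    g=cv2.GaussianBlur(a,(0,0),1).mean(2)[:,c-3:c+4].mean(1);d=np.diff(g);print(c,[(i,int(d[i])) for i in range(235,345) if abs(d[i])>8 and abs(d[i])>=abs(d[i-1]) and abs(d[i])>abs(d[i+1])])
E
```

```text
t 31.12 p [0.5672 0.1883 0.2511] F [ 1.2 -0.   0.1] w 0.0852 gf 0.0 q6 [0.3  0.41 0.3  1.43 0.04 0.58]
knob before face mm 34.26541120279701 [ 25  55  22  25 422]
[0.95] [[281.8, 278.0]]
expected plate top edge [[293.0, 214.0], [291.0, 278.0], [290.0, 341.0]]
245 [(250, 18), (261, -14), (290, 48), (297, -26), (300, 13), (312, -20), (316, -17), (323, 9), (333, 33), (337, -14)]
300 [(249, 14), (260, -14), (288, 42), (296, -29), (298, 14), (311, -17), (314, -14), (321, 9), (331, 32), (335, -13), (344, -21)]
```

The knob is home at 34 mm from the face (35 at the start by the same method). The plate's top edge is where an upright plate in slot 1 should be, and the gripper is clear. Handing in.

```bash
python3 -c "
from workcell import bot
print(bot.job_done())"
```

```text
the job is handed in; nothing more can be done
None
```

The job is handed in at about 31 s of the 64 s allowed: the plate stands upright in the first slot, window down and resting on the cork, and the knob is home with its bolt through the window. I did not see the bolt in the window directly; that follows from the knob's position and the plate's height.

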